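# Throw the used lens tray away in the pedal bin

## Task

Lay the used plastic lens tray open side up on the closed flap on top of the waste bin, its long side along the flap's hinge, and let go. Then press the bin's pedal firmly all the way down to its stop, without forcing it, and keep it there for a second so that the flap tips the tray in; then let the pedal come up so that the flap closes. Open the flap only with the pedal, and leave everything else on the vanity top where it stands.

Things in the scene. Friction and masses are not known exactly. Their poses are not given: they have to be found in the camera images.
- bin: Steel hygiene waste bin, fixed, 170 (x) x 180 (y) x 250 mm high. Origin: centre of its underside; -x is its front, turned roughly sideways, to +y. A lip along the front's top stands 12 mm out. The pedal stands out only 38 mm from the front's foot, under wall and lip: a gripper pointing straight down does not fit, so lean it 30 to 40 degrees, body away from the bin.
- bin_floor (a point): Centre of the floor of the bin's chamber, 96 mm above the underside of the bin, axes as the bin's. Inside walls are 79 mm (x) and 84 mm (y) away.
- pedal_pad (a point): Middle of the top of the pedal's rubber pad (40 mm along x, 84 mm along y): when up 108 mm in front of the bin's centre and 73 mm above the vanity top, 36 mm lower when fully down. Moves with the pedal; x to the back of the bin, z out of the pad. The pedal's hinge, along the bin's y, is 138 mm behind it, 50 mm above the vanity top.
- pedal (a joint): Pedal angle: 0 up, grows as it is pressed, hard stop at 0.26 rad. A spring lifts it: at the pad it takes about 9 N to start and some 15 N to hold at the stop; beyond the stop the force rises steeply. It comes up by itself when let go.
- flap (a joint): Flap angle: 0 closed (level), grows as its front edge drops into the bin. Linked to the pedal: 4.23 times its angle, 1.1 rad at the stop. The pedal spring holds it closed under the tray, but it gives way if pushed down at its middle with more than about 4 N.
- flap_mid (a point): Middle of the top of the aluminium flap (135 mm along the bin's x, 160 mm along its y), flush with the bin's rim 250 mm above the vanity top when closed, 7.5 mm behind the bin's centre. Its hinge is its back edge, parallel to the bin's y. Moves with the flap; axes as the bin's when closed.
- lens_tray: The used lens tray: open-topped white plastic tray with two square wells side by side, 50 (its x) x 80 (its y, long) x 24 mm high, walls 3 mm, about 35 g. Origin: centre of its underside; z up out of the open side. Lies open side up on the vanity top.
- lens_case: Bystander: blue twin lens case, two round caps side by side along its y, 35 x 75 x 18 mm. Origin: centre of its underside.
- pill_box: Bystander: closed steel pill box with snap lid, 57 x 81 x 22 mm. Origin: centre of its underside.
- mug: Bystander: white ceramic mug, 80 mm across, 95 mm high, handle to its +y. Origin: centre of its underside.
- nail_clipper: Bystander: aluminium nail clipper lying along its x, 80 x 14 x 16 mm. Origin: centre of its underside.
- lens_solution: Bystander: white plastic bottle, 54 mm across, 150 mm high. Origin: centre of its underside.
- tumbler: Bystander: ceramic tumbler with two toothbrushes, 72 mm across, 100 mm high (brushes to 185 mm). Origin: centre of its underside.
- spray_can: Bystander: aluminium can, 50 mm across, 140 mm high. Origin: centre of its underside.
There are look-alikes about, which are no part of the job. Leave any orange or purple look-alike of the lens_tray alone.

How it is judged:
By the outcome, as a careful person would: the job done as asked, in the order asked, and still so for the second after the job is handed in, with the robot touching nothing.
It also fails if it takes over 58 s, if anything falls off the work surface, if the arm or the gripper's body presses on something with over 40 N, if the wrist force passes 120 N, or if a joint passes its speed limit or range.

## Robot

A 6-joint arm with a two-finger parallel gripper is mounted at the origin on the work surface. World frame = base frame: x ahead of the robot, y to its left, z up, the work surface at z = 0. Lengths are in m, angles in degrees, forces in N, time in s.
With the tool pointing down it reaches from about 0.375 to 0.9 m from the base axis. Payload 3.1 kg.
Tool frame: the origin (TCP) lies between the finger pads; the fingertips stand 11 mm ahead of it and the grasp point (between the pads) lies 8 mm behind it; z points along the fingers, y is the line along which they close (so a half turn about z gives the same grasp; the last joint's range is limited). The gripper opens to 87 mm and grips with 3 to 60 N. Pads are 19 mm wide; open, the fingers measure 117 mm over their backs; the gripper's body (75 mm by 190 mm) begins 51 mm behind the grasp point.
Start: joints at [63.742, 30.224, 82.088, -0, 67.689, -10.227], TCP at [0.173, 0.601, 0.234] pointing down, gripper open.
Joint ranges: [-176.69, 176.69], [-43.24, 126.21], [12.49, 139.97], [-82, 262], [0, 151.66], [-163.58, 163.58]. Speed limits (degrees/s): [159.86, 159.86, 180, 180, 180, 180].

## Interface

Orientations are given as a 3x3 rotation matrix whose columns are the frame's x, y, z axes.
In Python, from rig import bot gives the robot as it stands.
- The arm moves only by the tool apply_moves, never from a script. Its argument "steps" is a list that holds one entry, the list of rows, each a list of 7 numbers: the shift along the tool's x, y, z in cm, then the turn, a rotation vector about the tool's x, y, z in degrees, then the gripper command: -1 is shut, 1 is fully open, values between are in proportion. In form: [[[dx, dy, dz, rx, ry, rz, jaw], ...]]. A call has 1 to 20 rows; each row is the pose to reach, as a shift and turn from the pose commanded when the call began, along the tool's axes at that moment; what a row does not reach only later rows make up. A row lasts 1/8 s, in which the tool goes at most 62.5 mm and 10.7 degrees, less where a joint would pass 70% of its speed; a pose out of reach is approached as far as the arm can. A call with a gripper value outside its range is refused whole. The fingers move at their own pace and stop on an object; the grip force is fixed at half the most. Time passes only in rows, so rows that repeat a pose let the fingers close. It gives the time, the measured TCP pose, the force, the opening and the grip force at its end, in the units of the state.
- bot.read_state(): the state, without advancing time (a new reading comes with each control period).
- bot.capture(name): name is "scene" or "top"; returns the picture (384x512x3 uint8, blue, green, red); there is no depth.
- bot.camera_model(name): a dict with "intrinsics" (3x3 intrinsics, pixels), "R" (3x3) and "t" (3): a world point X has camera coordinates R X + t. Camera axes: x right, y down, z forward; pixel columns grow to the right and rows downward; lengths in m; the calibration is good to about 2 mm. A picture is of the moment at which its call begins. camera_model takes no time and is no camera call.
- bot.hand_in(): hands the job in; it is judged then, once.
The state is a dict: "time_s": time; "joint_positions": joint angles; "qvel": joint speeds; "tau": joint torques, N m; "position": TCP position; "tcp_rot": TCP orientation; "force": force on the tool from outside, world axes, zero at the start; "moment": the same for the moment, N m; "opening": opening from 0.0 (shut) to 1.0 (fully open); "grasp_force": force on a finger pad.
Only numpy, scipy, OpenCV 4.12 (cv2) and the standard library are available. Lean on these libraries where they do the work, as an engineer would, in place of code of your own. Each camera call takes 0.05 s, during which the arm holds its last target. There are 200 camera calls.

## Working session

There is one attempt and no reset: what is moved stays moved. The work goes in short steps, Python scripts to look and compute and a tool call to move; the robot and the scene stay as the last step left them, time stands still between calls to the robot, and variables do not carry over. Pictures are saved under pics/ and viewed, at most 10 in all, crops included, and the job is handed in when it is done.

Besides the shell and the picture viewer there is one more tool, called as name(argument=value, ...), one argument or row to a line, values as JSON. apply_moves: Moves the arm, as the interface text tells. Its arguments: {"type":"object","properties":{"steps":{"type":"array","items":{"type":"array","items":{"type":"array","items":{"type":"number"}}}}},"required":["steps"]}

```bash
mkdir -p pics; python3 - <<'E'
from rig import bot
import cv2,numpy as np
for n in("scene","top"):
    im=bot.capture(n); cv2.imwrite(f"pics/{n}0.png",im)
    m=bot.camera_model(n); print(n,np.round(m["intrinsics"],1).tolist(),np.round(m["R"],3).tolist(),np.round(m["t"],3).tolist())
s=bot.read_state();print(s["position"],np.round(s["tcp_rot"],3).tolist(),s["time_s"],s["opening"])
E
```

```text
scene [[399.6, 0.0, 251.9], [0.0, 399.6, 194.4], [0.0, 0.0, 1.0]] [[-0.611, 0.792, -0.018], [0.506, 0.373, -0.777], [-0.609, -0.484, -0.629]] [0.334, -0.14, 1.519]
top [[482.4, 0.0, 258.8], [0.0, 482.4, 183.8], [0.0, 0.0, 1.0]] [[-0.013, -1.0, -0.019], [-0.992, 0.015, -0.123], [0.123, 0.017, -0.992]] [0.001, 0.569, 1.443]
[0.17229172 0.60010731 0.23267736] [[-0.961, 0.276, -0.001], [0.276, 0.961, -0.002], [0.0, -0.002, -1.0]] 0.1 0.9999942814891097
```

View pics/scene0.png

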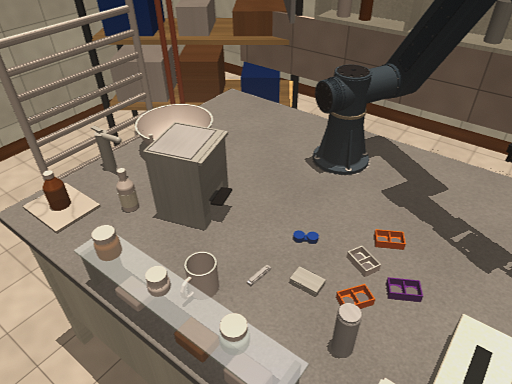

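View pics/top0.png

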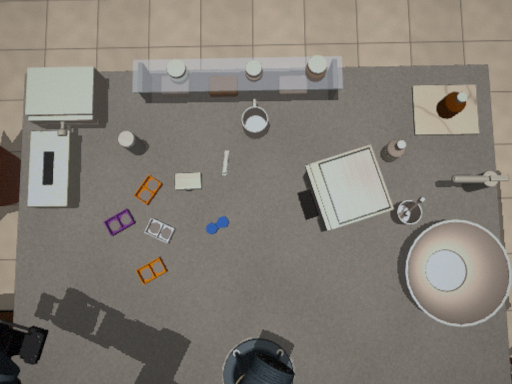

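The scene shows the white two-well tray at top (159,230) / scene (364,260). Things it could be mistaken for, in top: orange (149,190), orange (152,270), purple (120,222), the closed pill box (188,181), and the lens case (218,225). I choose the white open tray at (159,230). The bin top is at (350,187), with the pedal at (309,205).

```bash
cat > h.py <<'E'
import cv2,numpy as np
from rig import bot
def ray(n,px,z):
    m=bot.camera_model(n);K,R,t=[np.array(m[k]) for k in("intrinsics","R","t")]
    d=R.T@np.linalg.inv(K)@np.array([px[0],px[1],1.]);c=-R.T@t
    return c+d*(z-c[2])/d[2]
def proj(n,X):
    m=bot.camera_model(n);K,R,t=[np.array(m[k]) for k in("intrinsics","R","t")]
    p=K@(R@np.array(X)+t);return p[:2]/p[2]
def rect(im,n,box,z,lo):
    x0,y0,x1,y1=box;hsv=cv2.cvtColor(im,cv2.COLOR_BGR2HSV)
    m=((hsv[...,2]>lo)&(hsv[...,1]<60)).astype(np.uint8);k=np.zeros_like(m);k[y0:y1,x0:x1]=m[y0:y1,x0:x1]
    c=max(cv2.findContours(k,cv2.RETR_EXTERNAL,cv2.CHAIN_APPROX_NONE)[0],key=cv2.contourArea)[:,0]
    P=np.array([ray(n,p,z)[:2] for p in c])
    return cv2.minAreaRect((P*1000).astype(np.float32)),k,c
E
python3 - <<'E'
from h import *
im=cv2.imread("pics/top0.png");sc=cv2.imread("pics/scene0.png")
for lo in(130,150): 
    r,k,c=rect(im,"top",(138,212,182,248),.024,lo);print("tray",lo,r, cv2.boxPoints(r).round().tolist())
r,k,c=rect(sc,"scene",(340,240,386,280),.024,140);print("tray scene",r)
for lo in(130,150,170):
    r,k,c=rect(im,"top",(295,135,400,240),.25,lo);print("bin",lo,r,cv2.boxPoints(r).round().tolist())
# other objects
for nm,px,z in(("pill",(188,181),.022),("case",(218,225),.018),("mug",(255,121),.095),("can",(127,138),.14),("clip",(226,163),.016),("tumbler",(408,212),.1),("sol",(397,147),.15),("or1",(149,190),.024),("or2",(152,270),.024)): print(nm,ray("top",px,z).round(3))
a=cv2.resize(im[205:255,130:190],None,fx=6,fy=6,interpolation=cv2.INTER_CUBIC);b=cv2.resize(im[130:240,290:400],(400,400),interpolation=cv2.INTER_CUBIC)
o=np.zeros((400,770,3),np.uint8);o[:300,:360]=a;o[:,370:]=b;cv2.imwrite("pics/crop1.png",o)
E
```

```text
tray 130 ((430.8242492675781, 303.0011901855469), (83.13948822021484, 55.84053421020508), 64.24609375) [[388.0, 278.0], [438.0, 253.0], [474.0, 328.0], [424.0, 353.0]]
tray 150 ((430.35455322265625, 297.63031005859375), (69.65340423583984, 50.64422607421875), 65.60012817382812) [[393.0, 276.0], [439.0, 255.0], [468.0, 319.0], [422.0, 340.0]]
tray scene ((440.07861328125, 301.24676513671875), (157.20828247070312, 124.1776123046875), 27.96034812927246)
bin 130 ((538.2897338867188, -245.19322204589844), (198.96910095214844, 185.39195251464844), 17.178714752197266) [[416.0, -186.0], [471.0, -363.0], [661.0, -304.0], [606.0, -127.0]]
bin 150 ((531.2568359375, -246.01622009277344), (181.0915985107422, 182.0338134765625), 17.347537994384766) [[418.0, -186.0], [472.0, -360.0], [645.0, -306.0], [591.0, -132.0]]
bin 170 ((531.1788330078125, -245.64443969726562), (179.13095092773438, 179.8739776611328), 17.0264835357666) [[419.0, -186.0], [472.0, -358.0], [643.0, -305.0], [590.0, -133.0]]
pill [0.583 0.212 0.022]
case [0.446 0.12  0.018]
mug [0.751 0.    0.095]
can [0.696 0.37  0.14 ]
clip [0.639 0.094 0.016]
tumbler [ 0.472 -0.439  0.1  ]
sol [ 0.654 -0.403  0.15 ]
or1 [0.556 0.333 0.024]
or2 [0.312 0.32  0.024]
```

View pics/crop1.png

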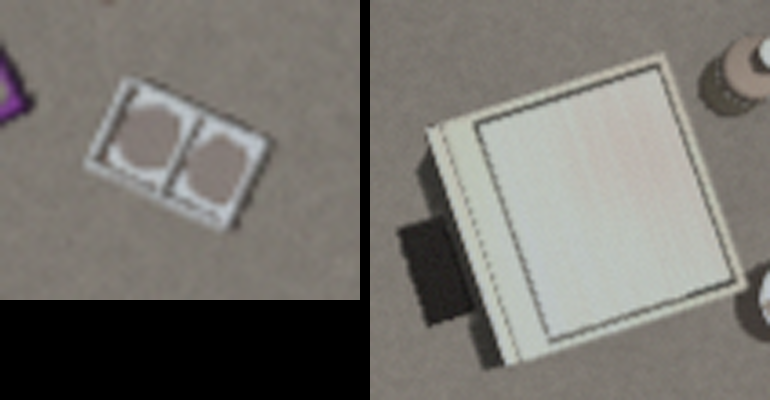

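The crop confirms a white, open-side-up two-well tray with its long axis at about 64° in world. The bin's front (lip and pedal) faces +y, to the left in the top view, and its hinge edge is on the right.

```bash
cat >> h.py <<'E'
from scipy.spatial.transform import Rotation as Ro
BX=np.array([.294,-.956,0]);BX/=np.linalg.norm(BX);BY=np.array([-BX[1],BX[0],0]);BC=np.array([.533,-.252,0])
def down(yang):
    y=np.array([np.cos(np.radians(yang)),np.sin(np.radians(yang)),0]);z=np.array([0,0,-1.]);return np.c_[np.cross(y,z),y,z]
def delta(p,R,p0=None,R0=None):
    s=bot.read_state();p0=np.array(s["position"]) if p0 is None else np.array(p0);R0=np.array(s["tcp_rot"]) if R0 is None else R0
    return ((R0.T@(np.array(p)-p0))*100).round(2),np.degrees(Ro.from_matrix(R0.T@R).as_rotvec()).round(2)
def st():
    s=bot.read_state();print(s["time_s"],np.round(s["position"],4),np.round(s["tcp_rot"],3).tolist(),np.round(s["joint_positions"],1),np.round(s["force"],1),s["opening"],s["grasp_force"])
E
python3 - <<'E'
from h import *
print(delta([.430,.302,.10],down(-25.7)),delta([.430,.302,.014],down(-25.7)))
for q in(BC-.108*BX+[0,0,.073],BC+.0075*BX+[0,0,.25]):print(q,proj("top",q),proj("scene",q))
E
```

```text
(array([-33.  , -21.51,  13.3 ]), array([-1.000e-01,  8.000e-02,  9.967e+01])) (array([-33.01, -21.49,  21.9 ]), array([-1.000e-01,  8.000e-02,  9.967e+01]))
[ 0.5012539 -0.1487712  0.073    ] [306.50373453 204.21577179] [222.62428208 194.95742992]
[ 0.53520459 -0.25916867  0.25      ] [354.01605165 185.10660564] [182.36884105 139.40180513]
```

apply_moves(
  steps=[
    [[-33, -21.5, 13.3, 0, 0, 99.7, 1], [-33, -21.5, 13.3, 0, 0, 99.7, 1], [-33, -21.5, 13.3, 0, 0, 99.7, 1], [-33, -21.5, 13.3, 0, 0, 99.7, 1], [-33, -21.5, 13.3, 0, 0, 99.7, 1], [-33, -21.5, 13.3, 0, 0, 99.7, 1], [-33, -21.5, 13.3, 0, 0, 99.7, 1], [-33, -21.5, 13.3, 0, 0, 99.7, 1], [-33, -21.5, 13.3, 0, 0, 99.7, 1], [-33, -21.5, 13.3, 0, 0, 99.7, 1], [-33, -21.5, 13.3, 0, 0, 99.7, 1]],
  ],
)

```text
time_s: 1.48
position: [0.4302, 0.3028, 0.1003]
tcp_rot: [[0.434, 0.901, -0.001], [0.901, -0.434, -0.0], [-0.0, -0.0, -1.0]]
force: [-0.0, -0.1, 0.4]
opening: 1.004
grasp_force: 0.0
```

```bash
python3 - <<'E'
from h import *
st();print(delta([.430,.302,.014],down(-25.7)))
im=bot.capture("top");sc=bot.capture("scene");cv2.imwrite("pics/g.png",np.hstack([cv2.resize(im[190:280,100:210],None,fx=3.5,fy=3.5),cv2.resize(sc[190:280,310:420],None,fx=3.5,fy=3.5)]))
E
```

```text
1.475 [0.4302 0.3028 0.1003] [[0.434, 0.901, -0.001], [0.901, -0.434, -0.0], [-0.0, -0.0, -1.0]] [ 23.   34.4 102.8  -0.   42.9  48.7] [-0.  -0.1  0.4] 1.0037750799363967 0.0
(array([-0.08,  0.02,  8.63]), array([-0.02,  0.03,  0.  ]))
```

View pics/g.png

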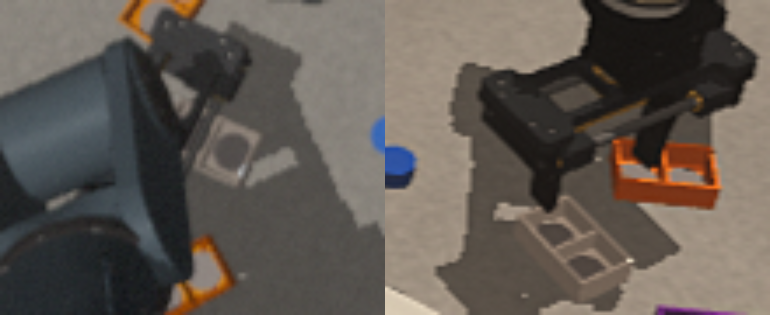

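The fingers straddle the tray's short sides, aligned with its short axis (scene crop: finger at (545,190), tray at (575,250)). I'll descend and grip.

apply_moves(
  steps=[
    [[0, 0, 4, 0, 0, 0, 1], [0, 0, 6.5, 0, 0, 0, 1], [0, 0, 8, 0, 0, 0, 1], [0, 0, 8.6, 0, 0, 0, 1], [0, 0, 8.6, 0, 0, 0, 1], [0, 0, 8.6, 0, 0, 0, -1], [0, 0, 8.6, 0, 0, 0, -1], [0, 0, 8.6, 0, 0, 0, -1], [0, 0, 8.6, 0, 0, 0, -1], [0, 0, 8.6, 0, 0, 0, -1], [0, 0, 8.6, 0, 0, 0, -1], [0, 0, 8.6, 0, 0, 0, -1]],
  ],
)

```text
time_s: 3.08
position: [0.4305, 0.3029, 0.0147]
tcp_rot: [[0.434, 0.901, 0.0], [0.901, -0.434, 0.0], [0.0, 0.0, -1.0]]
force: [-0.1, 0.8, 2.6]
opening: 0.572
grasp_force: 30.0
```

apply_moves(
  steps=[
    [[0, 0, -3, 0, 0, 0, -1], [0, 0, -8, 0, 0, 0, -1], [0, 0, -14, 0, 0, 0, -1], [0, 0, -20, 0, 0, 0, -1], [0, 0, -26, 0, 0, 0, -1], [0, 0, -31, 0, 0, 0, -1], [0, 0, -32, 0, 0, 0, -1], [0, 0, -32, 0, 0, 0, -1]],
  ],
)

```text
time_s: 4.08
position: [0.4299, 0.3027, 0.3342]
tcp_rot: [[0.434, 0.901, -0.001], [0.901, -0.434, -0.0], [-0.0, -0.0, -1.0]]
force: [-0.5, 0.5, -1.6]
opening: 0.574
grasp_force: 30.0
```

```bash
python3 - <<'E'
from h import *
st()
F=BC+.0075*BX;print(delta(F+[0,0,.335],down(-72.9)))
E
```

```text
4.075 [0.4299 0.3027 0.3342] [[0.434, 0.901, -0.001], [0.901, -0.434, -0.0], [-0.0, -0.0, -1.0]] [23.  16.2 88.5  0.  75.3 48.7] [-0.5  0.5 -1.6] 0.574040318462428 29.999991059303284
(array([-46.05,  33.88,  -0.08]), array([-1.000e-02,  3.000e-02,  4.717e+01]))
```

apply_moves(
  steps=[
    [[-4, 3, 0, 0, 0, 4, -1], [-8, 6, 0, 0, 0, 8, -1], [-12, 9, 0, 0, 0, 12, -1], [-16, 12, 0, 0, 0, 16, -1], [-20, 14.7, 0, 0, 0, 20, -1], [-24, 17.7, 0, 0, 0, 25, -1], [-28, 20.6, 0, 0, 0, 29, -1], [-32, 23.5, 0, 0, 0, 33, -1], [-36, 26.5, 0, 0, 0, 37, -1], [-40, 29.5, 0, 0, 0, 41, -1], [-44, 32.4, 0, 0, 0, 45, -1], [-46.05, 33.9, 0, 0, 0, 47.2, -1], [-46.05, 33.9, 0, 0, 0, 47.2, -1], [-46.05, 33.9, 0, 0, 0, 47.2, -1]],
  ],
)

```text
time_s: 5.82
position: [0.5352, -0.2572, 0.3336]
tcp_rot: [[0.956, 0.295, -0.002], [0.295, -0.956, 0.003], [-0.001, -0.003, -1.0]]
force: [0.6, -0.2, -0.3]
opening: 0.572
grasp_force: 30.0
```

```bash
python3 - <<'E'
from h import *
st()
F=BC+.0075*BX;print(delta(F+[0,0,.2655],down(-72.9)))
im=bot.capture("top");sc=bot.capture("scene");cv2.imwrite("pics/p.png",np.hstack([cv2.resize(im[120:250,280:410],None,fx=3,fy=3),cv2.resize(sc[90:220,120:250],None,fx=3,fy=3)]))
E
```

```text
5.825 [ 0.5352 -0.2572  0.3336] [[0.956, 0.295, -0.002], [0.295, -0.956, 0.003], [-0.001, -0.003, -1.0]] [-36.5  22.3  79.2   0.   78.6  36.4] [ 0.6 -0.2 -0.3] 0.571874214309423 30.000056326389313
(array([-0.05,  0.21,  6.81]), array([-0.18,  0.07,  0.05]))
```

View pics/p.png

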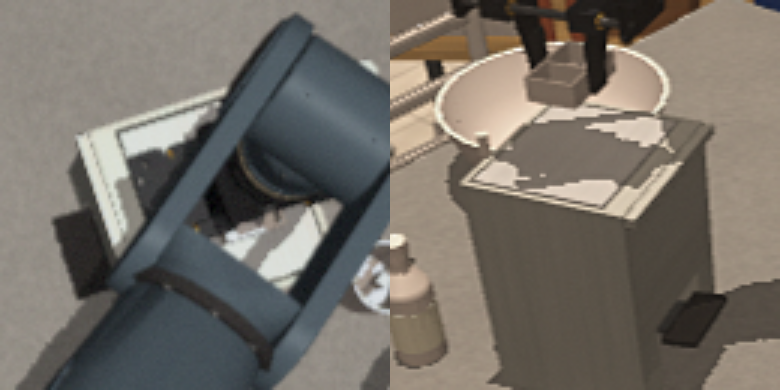

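The tray is held level above the flap (scene crop (565,80)), with its long side parallel to the hinge. I'll lower it gently.

apply_moves(
  steps=[
    [[0, 0.1, 2.5, 0, 0, 0, -1], [0, 0.2, 4.5, 0, 0, 0, -1], [0, 0.2, 5.8, 0, 0, 0, -1], [0, 0.2, 6.3, 0, 0, 0, -1], [0, 0.2, 6.5, 0, 0, 0, -1], [0, 0.2, 6.6, 0, 0, 0, -1], [0, 0.2, 6.6, 0, 0, 0, -1]],
  ],
)

```text
time_s: 6.8
position: [0.5366, -0.2612, 0.2691]
tcp_rot: [[0.956, 0.294, 0.001], [0.294, -0.956, -0.001], [0.001, 0.001, -1.0]]
force: [-0.3, -0.1, -0.2]
opening: 0.573
grasp_force: 30.0
```

apply_moves(
  steps=[
    [[0, -0.1, 0.15, 0, 0, 0, -1], [0, -0.1, 0.3, 0, 0, 0, -1], [0, -0.1, 0.3, 0, 0, 0, -1]],
  ],
)

```text
time_s: 7.18
position: [0.536, -0.26, 0.2654]
tcp_rot: [[0.956, 0.294, -0.0], [0.294, -0.956, 0.0], [-0.0, -0.0, -1.0]]
force: [-0.3, -0.5, -0.1]
opening: 0.571
grasp_force: 30.0
```

apply_moves(
  steps=[
    [[0, 0, 0.05, 0, 0, 0, 0.3], [0, 0, 0.05, 0, 0, 0, 0.6], [0, 0, 0.05, 0, 0, 0, 0.8], [0, 0, 0.05, 0, 0, 0, 0.8], [0, 0, 0, 0, 0, 0, 0.8], [0, 0, -2, 0, 0, 0, 0.8], [0, 0, -5, 0, 0, 0, 0.8], [0, 0, -9, 0, 0, 0, 0.8], [0, 0, -11, 0, 0, 0, 0.8], [0, 0, -11, 0, 0, 0, 0.8]],
  ],
)

```text
time_s: 8.43
position: [0.5368, -0.2606, 0.3775]
tcp_rot: [[0.956, 0.294, 0.004], [0.294, -0.956, -0.003], [0.003, 0.004, -1.0]]
force: [0.6, 0.0, 0.0]
opening: 0.898
grasp_force: 0.0
```

```bash
cat >> h.py <<'E'
a=np.radians(35);Z=np.array([0,0,1.])
tz=-np.cos(a)*Z+np.sin(a)*BX;u=np.cos(a)*BX+np.sin(a)*Z
RL=np.c_[np.cross(BY,tz),BY,tz]
def tcp(d,z): return BC-d*BX+z*Z-.011*tz+.0095*u   # corner d in front of bin centre, height z
E
python3 - <<'E'
from h import *
st();print(RL.round(3))
w1=tcp(.27,.36);print(w1,delta(w1,RL))
w2=tcp(.19,.085);print(w2,delta(w2,RL,w1,RL))
print(delta(tcp(.111,.082),RL,w2,RL),delta(tcp(.111,.037),RL,w2,RL))
E
```

```text
8.425 [ 0.5368 -0.2606  0.3775] [[0.956, 0.294, 0.004], [0.294, -0.956, -0.003], [0.003, 0.004, -1.0]] [-36.6  20.6  75.2   0.   84.   36.3] [0.6 0.  0. ] 0.8983760441737266 0.0
[[-0.241  0.956  0.169]
 [ 0.783  0.294 -0.548]
 [-0.574  0.    -0.819]]
[0.45406763 0.00466446 0.37445965] (array([ -0.13, -27.79,   0.2 ]), array([-27.14, -27.36, -87.04]))
[ 0.47758325 -0.07180132  0.09945965] (array([ 9.22,  0.  , 27.12]), array([0., 0., 0.]))
(array([-6.3 ,  0.  ,  4.78]), array([0., 0., 0.])) (array([-3.72,  0.  ,  8.46]), array([0., 0., 0.]))
```

apply_moves(
  steps=[
    [[0, -5, 0, -2, -2, -7, -1], [0, -10, 0, -5, -5, -16, -1], [0, -15, 0, -8, -8, -25, -1], [0, -20, 0, -11, -11, -35, -1], [0, -24, 0, -14, -14, -44, -1], [0, -27.8, 0, -17, -17, -54, -1], [0, -27.8, 0, -20, -20, -64, -1], [0, -27.8, 0, -23, -23, -74, -1], [0, -27.8, 0, -26, -26, -83, -1], [0, -27.8, 0, -27.1, -27.4, -87, -1], [0, -27.8, 0, -27.1, -27.4, -87, -1], [0, -27.8, 0, -27.1, -27.4, -87, -1]],
  ],
)

```text
time_s: 9.93
position: [0.4544, 0.0056, 0.375]
tcp_rot: [[-0.242, 0.956, 0.164], [0.785, 0.292, -0.546], [-0.57, -0.004, -0.822]]
force: [0.8, 0.1, 0.1]
opening: 0.004
grasp_force: 0.0
```

```bash
python3 - <<'E'
from h import *
st();w2=tcp(.19,.085);print(delta(w2,RL))
im=bot.capture("top");sc=bot.capture("scene");cv2.imwrite("pics/q.png",np.hstack([cv2.resize(im[110:240,270:400],None,fx=3,fy=3),cv2.resize(sc[90:220,120:250],None,fx=3,fy=3)]))
E
```

```text
9.925 [0.4544 0.0056 0.375 ] [[-0.242, 0.956, 0.164], [0.785, 0.292, -0.546], [-0.57, -0.004, -0.822]] [  7.6   9.1 100.3 -37.1  69.1   3.8] [0.8 0.1 0.1] 0.003692042429658556 0.0
(array([ 9.07,  0.06, 27.25]), array([-0.24, -0.24,  0.03]))
```

View pics/q.png

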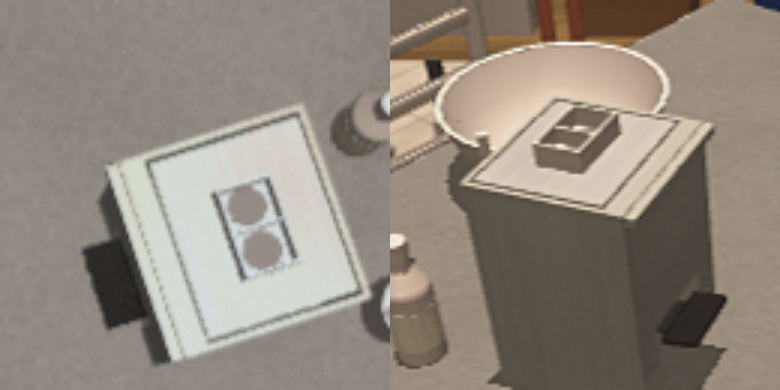

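The tray lies flat in the middle of the flap (top crop (254,230)), its long side parallel to the hinge, and nothing is touching it. The pedal is clear at crop (115,283). Now I'll descend in front of the pedal.

apply_moves(
  steps=[
    [[1.5, 0, 4.5, 0, 0, 0, -1], [3, 0, 9, 0, 0, 0, -1], [4.8, 0, 14, 0, 0, 0, -1], [6.5, 0, 19, 0, 0, 0, -1], [8, 0, 24, 0, 0, 0, -1], [9, 0, 27, 0, 0, 0, -1], [9.1, 0, 27.2, -0.2, -0.2, 0, -1], [9.1, 0, 27.2, -0.2, -0.2, 0, -1], [9.1, 0, 27.2, -0.2, -0.2, 0, -1]],
  ],
)

```text
time_s: 11.15
position: [0.4781, -0.0712, 0.1017]
tcp_rot: [[-0.24, 0.955, 0.172], [0.782, 0.295, -0.548], [-0.574, 0.002, -0.819]]
force: [0.0, -0.6, 0.1]
opening: 0.004
grasp_force: 0.0
```

```bash
python3 - <<'E'
from h import *
st();print(delta(tcp(.111,.083),RL),delta(tcp(.111,.037),RL))
E
```

```text
11.15 [ 0.4781 -0.0712  0.1017] [[-0.24, 0.955, 0.172], [0.782, 0.295, -0.548], [-0.574, 0.002, -0.819]] [ -2.8  36.9 117.  -71.3  34.7  43.7] [ 0.  -0.6  0.1] 0.003598990285260055 0.0
(array([-6.26, -0.08,  4.91]), array([ 0.16,  0.06, -0.01])) (array([-3.61, -0.09,  8.68]), array([ 0.16,  0.06, -0.01]))
```

apply_moves(
  steps=[
    [[-1.3, 0, 1, 0, 0, 0, -1], [-2.6, 0, 2, 0, 0, 0, -1], [-4, 0, 3, 0, 0, 0, -1], [-5.3, 0, 4.1, 0, 0, 0, -1], [-6.3, -0.1, 4.9, 0, 0, 0, -1], [-6.3, -0.1, 4.9, 0, 0, 0, -1], [-6.3, -0.1, 4.9, 0, 0, 0, -1]],
  ],
)

```text
time_s: 12.02
position: [0.4994, -0.1478, 0.096]
tcp_rot: [[-0.242, 0.956, 0.168], [0.783, 0.295, -0.548], [-0.573, -0.001, -0.82]]
force: [0.2, -0.3, -0.2]
opening: 0.005
grasp_force: 0.0
```

```bash
python3 - <<'E'
from h import *
st();print(delta(tcp(.111,.073),RL),delta(tcp(.111,.037),RL))
im=bot.capture("top");sc=bot.capture("scene");cv2.imwrite("pics/r.png",np.hstack([cv2.resize(im[110:240,270:400],None,fx=3,fy=3),cv2.resize(sc[120:220,170:270],None,fx=3.9,fy=3.9)]))
E
```

```text
12.025 [ 0.4994 -0.1478  0.096 ] [[-0.242, 0.956, 0.168], [0.783, 0.295, -0.548], [-0.573, -0.001, -0.82]] [-12.6  37.9 115.3 -76.7  30.8  39.8] [ 0.2 -0.3 -0.2] 0.004628308700107314 0.0
(array([0.5 , 0.15, 0.7 ]), array([-0.01, -0.04,  0.07])) (array([2.56, 0.15, 3.65]), array([-0.01, -0.04,  0.07]))
```

View pics/r.png

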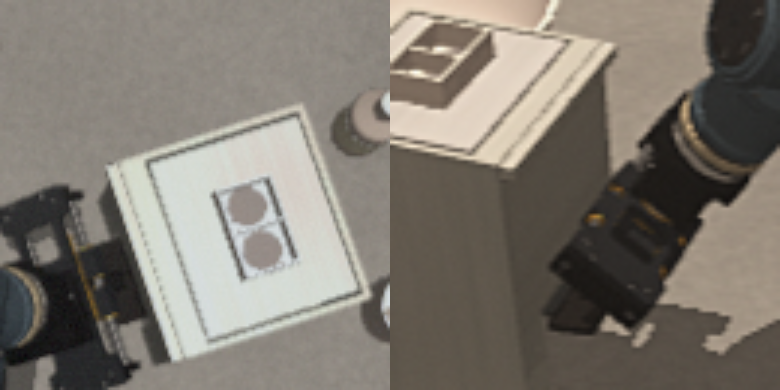

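The closed fingertips hover over the pad and the tray is undisturbed. j4 is at -76.7 though, near its -82 limit, and pressing down would drive it further. I'll back out and yaw the lean by 20° to gain room.

```bash
cat >> h.py <<'E'
f=np.radians(20);tz=-np.cos(a)*Z+np.sin(a)*(np.cos(f)*BX-np.sin(f)*BY)
ty=np.cross(BX,tz);ty/=np.linalg.norm(ty);ty*=np.sign(ty@BY);RN=np.c_[np.cross(ty,tz),ty,tz]
cs=[RN@np.array([sx*.0095,sy*.015,.011]) for sx in(-1,1) for sy in(-1,1)]
low=min(cs,key=lambda c:c[2]);
def tcpN(d,z): # lowest corner at d in front, height z; tip centre on pad centre line
    t=BC-d*BX+z*Z-low; return t-(t+.011*tz-BC)@BY*BY
E
python3 - <<'E'
from h import *
st();print(RN.round(3),[ (np.round([-c@BX,c@BY,c[2]],4)) for c in cs])
print(delta(tcpN(.16,.11),RN)); w=tcpN(.16,.11)
for z in(.083,.073,.037):print(delta(tcpN(.111,z),RN,w,RN))
E
```

```text
12.125 [ 0.4996 -0.1474  0.0961] [[-0.243, 0.955, 0.169], [0.783, 0.296, -0.548], [-0.573, -0.001, -0.819]] [-12.5  37.9 115.3 -76.7  30.8  39.8] [-0.3  0.5 -0.7] 0.004264706294918995 0.0
[[-0.368  0.93  -0.029]
 [ 0.768  0.286 -0.573]
 [-0.524 -0.233 -0.819]] [array([-0.0139, -0.0156, -0.0005]), array([-0.0139,  0.0136, -0.0075]), array([ 0.0021, -0.0179, -0.0105]), array([ 0.0021,  0.0112, -0.0175])]
(array([ 2.15,  0.34, -5.33]), array([11.21,  2.36, -7.38]))
(array([-2.71,  0.63,  4.85]), array([0., 0., 0.]))
(array([-2.19,  0.86,  5.67]), array([0., 0., 0.]))
(array([-0.3 ,  1.7 ,  8.62]), array([0., 0., 0.]))
```

apply_moves(
  steps=[
    [[1, 0.2, -2.7, 0, 0, 0, -1], [2.1, 0.3, -5.3, 3, 0.6, -2, -1], [2.1, 0.3, -5.3, 7, 1.5, -4.5, -1], [2.1, 0.3, -5.3, 11.2, 2.4, -7.4, -1], [2.1, 0.3, -5.3, 11.2, 2.4, -7.4, -1], [2.1, 0.3, -5.3, 11.2, 2.4, -7.4, -1]],
  ],
)

```text
time_s: 12.88
position: [0.4878, -0.1013, 0.1274]
tcp_rot: [[-0.367, 0.93, -0.029], [0.769, 0.286, -0.572], [-0.524, -0.233, -0.819]]
force: [0.4, 0.1, -0.8]
opening: 0.006
grasp_force: 0.0
```

```bash
python3 - <<'E'
from h import *
st()
for z in(.083,.073,.037):print(delta(tcpN(.111,z),RN))
E
```

```text
12.875 [ 0.4878 -0.1013  0.1274] [[-0.367, 0.93, -0.029], [0.769, 0.286, -0.572], [-0.524, -0.233, -0.819]] [ -5.1  35.9 107.2 -50.4  48.   12.3] [ 0.4  0.1 -0.8] 0.005986858569775353 0.0
(array([-2.68,  0.73,  4.79]), array([ 0.01, -0.03, -0.01]))
(array([-2.16,  0.96,  5.61]), array([ 0.01, -0.03, -0.01]))
(array([-0.28,  1.8 ,  8.56]), array([ 0.01, -0.03, -0.01]))
```

apply_moves(
  steps=[
    [[-1.3, 0.3, 2.4, 0, 0, 0, -1], [-2.7, 0.7, 4.8, 0, 0, 0, -1], [-2.7, 0.7, 4.8, 0, 0, 0, -1], [-2.4, 0.8, 5.2, 0, 0, 0, -1], [-2.2, 0.9, 5.6, 0, 0, 0, -1], [-1.9, 1.05, 6, 0, 0, 0, -1], [-1.9, 1.05, 6, 0, 0, 0, -1]],
  ],
)

```text
time_s: 13.75
position: [0.5031, -0.1471, 0.0868]
tcp_rot: [[-0.368, 0.929, -0.03], [0.767, 0.286, -0.574], [-0.525, -0.234, -0.818]]
force: [-1.7, 3.1, 8.8]
opening: 0.002
grasp_force: 4.1
```

```bash
python3 - <<'E'
from h import *
st()
for z in(.05,.04,.037):print(z,delta(tcpN(.111,z),RN))
E
```

```text
13.75 [ 0.5031 -0.1471  0.0868] [[-0.368, 0.929, -0.03], [0.767, 0.286, -0.574], [-0.525, -0.234, -0.818]] [-10.1  40.8 106.5 -56.2  43.3  14.7] [-1.7  3.1  8.8] 0.0016617481467546102 4.127380662757787
0.05 (array([1.01, 0.44, 1.59]), array([-0.05,  0.07,  0.03]))
0.04 (array([1.53, 0.68, 2.4 ]), array([-0.05,  0.07,  0.03]))
0.037 (array([1.69, 0.75, 2.65]), array([-0.05,  0.07,  0.03]))
```

apply_moves(
  steps=[
    [[0.26, 0.12, 0.41, 0, 0, 0, -1], [0.52, 0.23, 0.82, 0, 0, 0, -1], [0.79, 0.35, 1.23, 0, 0, 0, -1], [1.05, 0.47, 1.64, 0, 0, 0, -1], [1.31, 0.58, 2.05, 0, 0, 0, -1], [1.52, 0.68, 2.38, 0, 0, 0, -1], [1.57, 0.7, 2.46, 0, 0, 0, -1], [1.57, 0.7, 2.46, 0, 0, 0, -1]],
  ],
)

```text
time_s: 14.75
position: [0.5027, -0.1461, 0.0572]
tcp_rot: [[-0.368, 0.929, -0.029], [0.768, 0.286, -0.573], [-0.524, -0.233, -0.819]]
force: [-3.3, 8.6, 13.0]
opening: 0.007
grasp_force: 6.9
```

apply_moves(
  steps=[
    [[0.08, 0.035, 0.12, 0, 0, 0, -1], [0.13, 0.06, 0.2, 0, 0, 0, -1], [0.13, 0.06, 0.2, 0, 0, 0, -1]],
  ],
)

```text
time_s: 15.12
position: [0.5027, -0.1462, 0.055]
tcp_rot: [[-0.368, 0.929, -0.029], [0.768, 0.286, -0.574], [-0.525, -0.233, -0.819]]
force: [-2.9, 8.3, 13.3]
opening: 0.005
grasp_force: 7.1
```

apply_moves(
  steps=[
    [[0.05, 0.023, 0.08, 0, 0, 0, -1], [0.08, 0.035, 0.12, 0, 0, 0, -1], [0.08, 0.035, 0.12, 0, 0, 0, -1]],
  ],
)

```text
time_s: 15.5
position: [0.5028, -0.1463, 0.0536]
tcp_rot: [[-0.368, 0.929, -0.029], [0.768, 0.286, -0.574], [-0.525, -0.233, -0.819]]
force: [-2.2, 8.8, 13.4]
opening: 0.009
grasp_force: 7.2
```

apply_moves(
  steps=[
    [[0.05, 0.023, 0.08, 0, 0, 0, -1], [0.05, 0.023, 0.08, 0, 0, 0, -1]],
  ],
)

```text
time_s: 15.75
position: [0.5028, -0.1463, 0.0527]
tcp_rot: [[-0.368, 0.929, -0.029], [0.768, 0.286, -0.574], [-0.525, -0.233, -0.818]]
force: [-2.8, 7.7, 13.3]
opening: 0.001
grasp_force: 7.3
```

apply_moves(
  steps=[
    [[0.05, 0.023, 0.08, 0, 0, 0, -1], [0.1, 0.046, 0.16, 0, 0, 0, -1], [0.1, 0.046, 0.16, 0, 0, 0, -1]],
  ],
)

```text
time_s: 16.12
position: [0.5028, -0.1465, 0.051]
tcp_rot: [[-0.368, 0.929, -0.029], [0.767, 0.286, -0.574], [-0.525, -0.233, -0.818]]
force: [-2.6, 7.7, 15.1]
opening: 0.008
grasp_force: 8.0
```

apply_moves(
  steps=[
    [[0.05, 0.023, 0.08, 0, 0, 0, -1], [0.05, 0.023, 0.08, 0, 0, 0, -1], [0.05, 0.023, 0.08, 0, 0, 0, -1]],
  ],
)

```text
time_s: 16.5
position: [0.5029, -0.1465, 0.0507]
tcp_rot: [[-0.368, 0.929, -0.029], [0.767, 0.286, -0.575], [-0.526, -0.233, -0.818]]
force: [-3.6, 9.9, 19.0]
opening: 0.007
grasp_force: 10.2
```

The stop is reached: the force rises with almost no travel. I'll hold here with slightly more force.

apply_moves(
  steps=[
    [[0.03, 0.012, 0.04, 0, 0, 0, -1], [0.03, 0.012, 0.04, 0, 0, 0, -1], [0.03, 0.012, 0.04, 0, 0, 0, -1], [0.03, 0.012, 0.04, 0, 0, 0, -1], [0.03, 0.012, 0.04, 0, 0, 0, -1], [0.03, 0.012, 0.04, 0, 0, 0, -1], [0.03, 0.012, 0.04, 0, 0, 0, -1], [0.03, 0.012, 0.04, 0, 0, 0, -1], [0.03, 0.012, 0.04, 0, 0, 0, -1], [0.03, 0.012, 0.04, 0, 0, 0, -1], [0.03, 0.012, 0.04, 0, 0, 0, -1]],
  ],
)

```text
time_s: 17.88
position: [0.5028, -0.1465, 0.0506]
tcp_rot: [[-0.368, 0.929, -0.029], [0.766, 0.285, -0.576], [-0.527, -0.234, -0.817]]
force: [-3.9, 10.2, 22.1]
opening: 0.004
grasp_force: 11.4
```

```bash
python3 - <<'E'
from h import *
st()
im=bot.capture("top");sc=bot.capture("scene");cv2.imwrite("pics/s.png",np.hstack([cv2.resize(im[110:240,270:400],None,fx=3,fy=3),cv2.resize(sc[100:230,130:260],None,fx=3,fy=3)]))
E
```

```text
17.875 [ 0.5028 -0.1465  0.0506] [[-0.368, 0.929, -0.029], [0.766, 0.285, -0.576], [-0.527, -0.234, -0.817]] [-10.   44.9 106.9 -60.6  41.   20.6] [-3.9 10.2 22.1] 0.0035582015135236103 11.37170385060017
```

View pics/s.png

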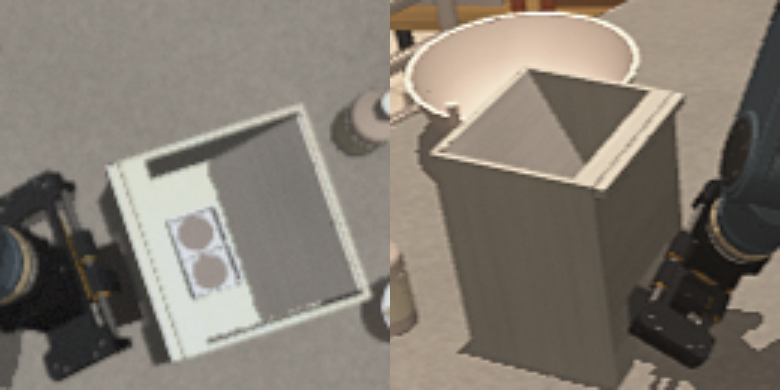

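The flap is open, and the tray lies on the chamber floor at top crop (205,253). Now I'll let the pedal up smoothly and withdraw.

apply_moves(
  steps=[
    [[-0.3, -0.14, -0.5, 0, 0, 0, -1], [-0.6, -0.28, -1, 0, 0, 0, -1], [-0.95, -0.43, -1.5, 0, 0, 0, -1], [-1.25, -0.56, -1.95, 0, 0, 0, -1], [-1.6, -0.7, -2.45, 0, 0, 0, -1], [-1.9, -0.85, -2.95, 0, 0, 0, -1], [-2.2, -1, -3.5, 0, 0, 0, -1], [-2.5, -1.1, -4.2, 0, 0, 0, -1], [-2.5, -1.1, -7, 0, 0, 0, -1], [-2.5, -1.1, -11, 0, 0, 0, -1], [-2.5, -1.1, -15, 0, 0, 0, -1], [-2.5, -1.1, -18, 0, 0, 0, -1], [-2.5, -1.1, -18, 0, 0, 0, -1], [-2.5, -1.1, -18, 0, 0, 0, -1]],
  ],
)

```text
time_s: 19.73
position: [0.5072, -0.0669, 0.2099]
tcp_rot: [[-0.368, 0.929, -0.03], [0.769, 0.286, -0.572], [-0.523, -0.234, -0.82]]
force: [0.3, -0.5, -1.1]
opening: 0.006
grasp_force: 0.0
```

```bash
python3 - <<'E'
from h import *
st()
im=bot.capture("top");sc=bot.capture("scene");cv2.imwrite("pics/t.png",np.hstack([cv2.resize(im[60:280,100:420],(440,302)),cv2.resize(sc[90:240,110:270],(322,302))]))
E
```

```text
19.725 [ 0.5072 -0.0669  0.2099] [[-0.368, 0.929, -0.03], [0.769, 0.286, -0.572], [-0.523, -0.234, -0.82]] [ -1.   29.  100.6 -41.6  59.6   2.6] [ 0.3 -0.5 -1.1] 0.005958064309581079 0.0
```

View pics/t.png

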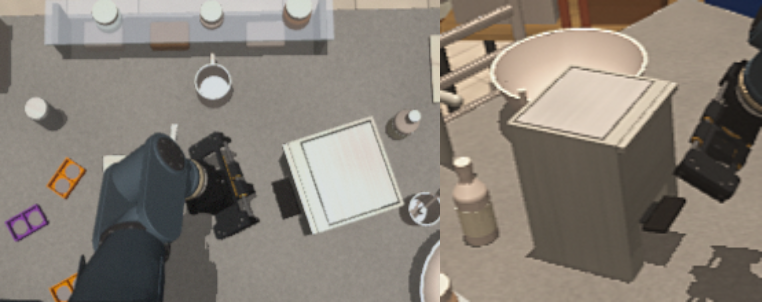

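The flap is closed, the pedal is up, the tray is inside and the gripper is clear of everything.

```bash
python3 -c "
from rig import bot
print(bot.hand_in())"
```

```text
the job is handed in; nothing more can be done
None
```

The lens tray was laid on the flap, the pedal was held at its stop for over a second and the tray dropped into the bin, then the flap closed and the job was handed in at about 20 s, with nothing else on the vanity top seen to have moved.

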